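# Find the tub lid that fits and press it home

## Task

Close the open tub that stands on the dark rubber mat: only one of the three look-alike blue lids fits it, so try them. Set a lid loosely on the rim and let go of it before you press it with the fingers; the right one snaps down until it sits fully home and level. Leave the two lids that do not fit lying flat on the table, handle up, and do not disturb the other things on the table.

Things in the scene. Friction and masses are not known exactly. Their poses are not given: they have to be found in the camera images.
- tub_rim (a point): the tub to close, on the dark mat: frosted, rectangular, fixed in place, open-topped, white rim 88 (own x) by 124 mm (own y) outside, 90 mm high. The point is the centre of its mouth, level with the rim's top; z up. A rounded sprung catch sticks 3 mm out of the rim in the middle of each short end (own +y, -y), its top 5 mm below the rim's top. Two like tubs to its left are spares: leave them
- lid_p_mid (a point): one of three loose lids, alike from above: 97 (own x) by 138 mm (own y), 3 mm plate with an 18 mm skirt below; on it in the middle a bar handle 14 mm wide (x), 60 long (y), 30 high. 51 mm high in all, about 90 g, lying skirt down. The point is its centre, 25.5 mm above the skirt's edge, 4.5 mm above the plate's top, 25.5 mm below the handle's top; z up
- lid_q_mid (a point): second lid, as lid_p. Hidden under each plate is a plug 13 mm deep of its own length and width; just one of the three enters the tub's mouth, not always the same one, as the mouth's inner size changes. The skirt slips over the rim with 1.5 mm to spare all round, long side along long side, either way round
- lid_r_mid (a point): third lid, as lid_p. Laid on the rim unpressed, a wrong lid rests 13 mm proud (this point 20.5 mm above the rim's top) and stays so however it is pressed; the right one rests on the catches about 9 mm proud (8 to 11). Pushed straight down near its middle with 10 to 20 N it snaps home, plate on rim (point 7.5 mm above the rim's top)
- dish: bystander: shallow white ceramic bowl, 72 mm across, 30 mm high; origin at its underside
- jar: bystander: small amber glass jar, 50 mm across, 60 mm high; origin at its underside
- spray: bystander: white plastic bottle, 64 mm across, 150 mm high; origin at its underside
- tape: bystander: paper-coloured ring (tape roll), 90 mm across, 22 mm high; origin at its underside
- brush: bystander: small hand brush lying on its side
- gauge: bystander: round black thermometer gauge, 54 mm across, 20 mm high; origin at its underside

How it is judged:
On the way:
1. the fitting lid lies loosely on the rim of the tub on the mat, let go of, still proud of it (((horizontal distance between lid_p_mid and tub_rim below 0.006 m and z of lid_p_mid in the frame of tub_rim between 0.013 and 0.0193 m and angle between lid_p_mid's own z axis and vertical below 0.08 rad and contact force between the fingers and anything else below 0.3 N) or (horizontal distance between lid_q_mid and tub_rim below 0.006 m and z of lid_q_mid in the frame of tub_rim between 0.013 and 0.0193 m and angle between lid_q_mid's own z axis and vertical below 0.08 rad and contact force between the fingers and anything else below 0.3 N) or (horizontal distance between lid_r_mid and tub_rim below 0.006 m and z of lid_r_mid in the frame of tub_rim between 0.013 and 0.0193 m and angle between lid_r_mid's own z axis and vertical below 0.08 rad and contact force between the fingers and anything else below 0.3 N))), for 0.1 s.
At the end, for the whole second after the job is handed in: The fitting lid is on the tub on the mat, snapped home: its plate within 2.5 mm of the rim, centred within 5 mm, level within 0.04 rad. The two other lids lie flat on the table, handle up (tilt under 0.12 rad, centre below 33 mm) (((horizontal distance between lid_p_mid and tub_rim below 0.005 m and z of lid_p_mid in the frame of tub_rim between 0.004 and 0.01 m and angle between lid_p_mid's own z axis and vertical below 0.04 rad and height (world z) of each of lid_q_mid, lid_r_mid below 0.033 m and angle between each of lid_q_mid, lid_r_mid's own z axis and vertical below 0.12 rad) or (horizontal distance between lid_q_mid and tub_rim below 0.005 m and z of lid_q_mid in the frame of tub_rim between 0.004 and 0.01 m and angle between lid_q_mid's own z axis and vertical below 0.04 rad and height (world z) of each of lid_p_mid, lid_r_mid below 0.033 m and angle between each of lid_p_mid, lid_r_mid's own z axis and vertical below 0.12 rad) or (horizontal distance between lid_r_mid and tub_rim below 0.005 m and z of lid_r_mid in the frame of tub_rim between 0.004 and 0.01 m and angle between lid_r_mid's own z axis and vertical below 0.04 rad and height (world z) of each of lid_p_mid, lid_q_mid below 0.033 m and angle between each of lid_p_mid, lid_q_mid's own z axis and vertical below 0.12 rad))); the robot touches nothing.
It fails at once if a bystander is shoved more than 3 cm (distance of any of dish, jar, spray, tape, brush, gauge from where it was at the start of the episode above 0.03 m).
It also fails if it takes over 72 s, if anything falls off the work surface, if the arm or the gripper's body presses on something with over 40 N, if the wrist force passes 120 N, or if a joint passes its speed limit or range.

## Robot

A 6-joint arm with a two-finger parallel gripper is mounted at the origin on the work surface. World frame = base frame: x ahead of the robot, y to its left, z up, the work surface at z = 0. Lengths are in m, angles in rad, forces in N, time in s.
With the tool pointing down it reaches from about 0.375 to 0.925 m from the base axis. Payload 5.7 kg.
Tool frame: the origin (TCP) lies at the very end of the fingers, on their centre line; the grasp point (between the pads) lies 19 mm behind it (arm.grip_depth is the distance from the TCP to the grasp point, in m); z points along the fingers, y is the line along which they close (so a half turn about z gives the same grasp; the last joint's range is limited). The gripper opens to 88 mm and grips with 3 to 60 N. Pads are 20 mm wide; open, the fingers measure 115 mm over their backs; the gripper's body (75 mm by 178 mm) begins 61 mm behind the grasp point.
Start: joints at [-1.309, 0.359, 1.51, -0, 1.272, -0.115], TCP at [0.221, -0.558, 0.223] pointing down, gripper open.
Joint ranges: [-2.97, 2.97], [-1.01, 2.36], [0.21, 2.38], [-0.96, 4.11], [0.2, 2.71], [-2.98, 2.98]. Speed limits (rad/s): [2.39, 2.39, 3.14, 3.14, 3.14, 3.14].

## Interface

Orientations are given as a rotation vector (axis times angle).
In Python, from plant import sensors, vision, job_done, boxes_of, masks_of, spot_point, arm gives the robot as it stands.
- The arm moves only by the shell command python3 -m creep 'ROWS' [OPENING] [FORCE]. ROWS is JSON, one flat list of numbers, 6 for each row, row after row: the shift along the tool's x, y, z in mm, then the turn, a rotation vector about the tool's x, y, z in degrees. A call has 1 to 12 rows; each row shifts and turns the commanded pose from where the row before left it, along the tool's axes as they then stand; what a row does not reach is not made up. A row lasts 1/8 s, in which the tool goes at most 62.5 mm and 10.7 degrees, less where a joint would pass 70% of its speed; a pose out of reach is approached as far as the arm can. A call with a gripper value outside its range is refused whole. OPENING is the opening in per cent of the stroke, from 0 (shut) to 100 (fully open), set as the call begins (- or left out, the last holds). The fingers move at their own pace and stop on an object; FORCE is the grip in N (left out, the last holds). Time passes only in rows, so rows that do not move let the fingers close. It gives the time, the measured TCP pose, the force, the opening and the grip force at its end, in the units of the state.
- sensors.observe(): the state, without advancing time (a new reading comes with each control period).
- vision.camera(name): name is "scene" or "top" or "wrist"; returns the picture (384x512x3 uint8, red, green, blue); there is no depth.
- vision.get_calibration(name): a dict with "fx", "fy", "cx", "cy" (pixels), "eye" and "attitude" of the camera in the world; the wrist camera has in their place "T_tool_cam" (4x4, takes a point from camera to tool coordinates, whose origin is the TCP and whose axes are the flange's). Camera axes: x right, y down, z forward; pixel columns grow to the right and rows downward; lengths in m; the calibration is good to about 2 mm. A picture is of the moment at which its call begins: read the wrist's pose just before it. get_calibration takes no time and is no camera call.
- job_done(): hands the job in; it is judged then, once.
Trained networks look in the newest picture that a camera, given by its name, has taken for a name from the list of things; names that differ only in an ending like _2 or _b are one class to them, and where a whole thing is asked for, a point or a joint stands for the part that bears it (a point fixed in the world has none). Each returns a list of dicts, best first, with "score" (0 to 1); they miss things now and then, are a little off and sometimes report something else, mostly with a low value. They report only what shows in the picture. A call takes as long as a camera call.
- boxes_of(camera, target): "location" ([x, y, z] in m, in world coordinates, good to about 4 mm: the middle of the surface that is visible of it).
- masks_of(camera, target): "pixels" (384x512 bool, what is visible of it).
- spot_point(camera, target): "location" ([x, y, z] in m, in world coordinates, good to about 4 mm: a listed point, or the origin of a listed thing).
The state is a dict: "clock": time; "joints": joint angles; "joint_velocities": joint speeds; "joint_torque": joint torques, N m; "position": TCP position; "tool_rot": TCP orientation; "contact_force": force on the tool from outside, world axes, zero at the start; "ft_torque": the same for the moment, N m; "width": opening from 0.0 (shut) to 1.0 (fully open); "grasp_force": force on a finger pad.
Only numpy, scipy, OpenCV 4.12 (cv2) and the standard library are available. Lean on these libraries where they do the work, as an engineer would, in place of code of your own. Each camera call takes 0.05 s, during which the arm holds its last target. There are 200 camera calls.

## Working session

There is one attempt and no reset: what is moved stays moved. The work goes in short steps, Python scripts to look and compute and a shell command to move; the robot and the scene stay as the last step left them, time stands still between calls to the robot, and variables do not carry over. Pictures are saved under pics/ and viewed, at most 10 in all, crops included, and the job is handed in when it is done.

```bash
ls; mkdir -p pics; python3 - <<'E'
from plant import *
import cv2,numpy as np
np.set_printoptions(precision=4,suppress=True)
s=sensors.observe();print(s['clock'],s['position'],s['tool_rot'],s['width'])
for c in("top","scene"):
    im=vision.camera(c);cv2.imwrite(f'pics/{c}0.png',im[:,:,::-1])
    k=vision.get_calibration(c);print(c,k)
    for t in("tub_rim","lid_p_mid"):
        for d in spot_point(c,t):print(t,np.array(d['location']),round(d['score'],2))
print(vision.get_calibration("wrist"))
E
```

```text
pics
0.0 [ 0.2206 -0.5572  0.2218] [-3.0842 -0.5881  0.0002] 0.9992338879823552
top {'fx': 386.00539480969593, 'fy': 386.00539480969593, 'cx': 255.18395477729834, 'cy': 187.33385198119018, 'eye': array([ 0.3853, -0.1299,  1.0576]), 'attitude': array([-2.0738,  2.1526, -0.2212])}
tub_rim [0.6088 0.1302 0.0918] 0.82
tub_rim [ 0.6011 -0.4645 -0.0031] 0.26
lid_p_mid [ 0.434  -0.337   0.0293] 0.79
lid_p_mid [0.7695 0.0814 0.0009] 0.69
scene {'fx': 362.56550906133015, 'fy': 362.56550906133015, 'cx': 249.1753908553251, 'cy': 189.9745235810078, 'eye': array([1.1392, 0.3134, 0.568 ]), 'attitude': array([-1.0716, -2.2172,  1.1563])}
tub_rim [0.6123 0.1356 0.0925] 0.85
lid_p_mid [ 0.4313 -0.3403  0.0285] 0.87
{'fx': 296.25375124088663, 'fy': 296.25375124088663, 'cx': 254.85424318580078, 'cy': 190.42659132916938, 'T_tool_cam': array([[-0.0009, -0.9556, -0.2946,  0.0819],
       [ 1.    , -0.0008, -0.0003,  0.0014],
       [ 0.    , -0.2946,  0.9556, -0.1625],
       [ 0.    ,  0.    ,  0.    ,  1.    ]])}
```

View pics/top0.png

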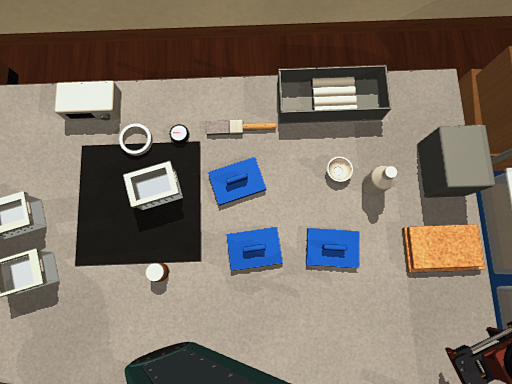

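View pics/scene0.png

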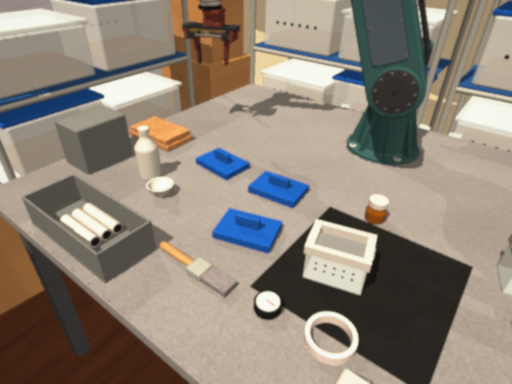

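```bash
cat > h.py <<'E'
from plant import *
import cv2,numpy as np
from scipy.spatial.transform import Rotation as R
np.set_printoptions(precision=4,suppress=True)
def cam(c):
    k=vision.get_calibration(c)
    if c=="wrist":
        s=sensors.observe();Rt=R.from_rotvec(s['tool_rot']).as_matrix();T=np.array(k['T_tool_cam'])
        return k,np.array(s['position'])+Rt@T[:3,3],Rt@T[:3,:3]
    return k,np.array(k['eye']),R.from_rotvec(k['attitude']).as_matrix()
def ray(c,px,z,K=None):
    k,e,A=K or cam(c);px=np.atleast_2d(px).astype(float)
    d=np.c_[(px[:,0]-k['cx'])/k['fx'],(px[:,1]-k['cy'])/k['fy'],np.ones(len(px))]@A.T
    return e+d*((z-e[2])/d[:,2])[:,None]
def proj(c,P,K=None):
    k,e,A=K or cam(c);q=(np.atleast_2d(P)-e)@A
    return np.c_[q[:,0]/q[:,2]*k['fx']+k['cx'],q[:,1]/q[:,2]*k['fy']+k['cy']]
E
python3 - <<'E'
from h import *
for c in("top","scene"):
  vision.camera(c)
  for t in("lid_p_mid","lid_q_mid","lid_r_mid"):
    for d in spot_point(c,t):print(c,t,np.array(d['location']),round(d['score'],2))
  for d in masks_of(c,"lid_p_mid"):
    m=d['pixels'];ys,xs=np.nonzero(m);print('mask',c,len(xs),xs.mean(),ys.mean(),round(d['score'],2))
    if c=="top" and len(xs)>300:
        P=ray(c,np.c_[xs,ys],0.021)[:,:2]*1000;r=cv2.minAreaRect(P.astype(np.float32));print(r, P.mean(0))
E
```

```text
top lid_p_mid [ 0.4337 -0.3358  0.0275] 0.85
top lid_q_mid [ 0.6283 -0.0844  0.0243] 0.76
top lid_r_mid [ 0.4411 -0.1214  0.0263] 0.57
mask top 1867 332.4118907337975 247.29994643813606 0.92
((432.40814208984375, -334.78466796875), (139.32984924316406, 96.02424621582031), 82.91167449951172) [ 432.2111 -335.0144]
scene lid_p_mid [ 0.4338 -0.3369  0.0292] 0.63
scene lid_q_mid [ 0.6239 -0.0863  0.0263] 0.86
scene lid_r_mid [ 0.4376 -0.1256  0.0305] 0.88
mask scene 1054 222.75142314990512 162.55313092979128 0.77
mask scene 1295 202.83706563706565 270.365250965251 0.35
mask scene 517 376.52417794970984 208.56866537717602 0.21
```

The top view shows the target tub at about (152,186) on the mat. The lids are at (333,248), (254,250) and (237,181), matching p, r and q. Next I measure their yaws.

```bash
cat >> h.py <<'E'
def blue(im):
    h=cv2.cvtColor(im,cv2.COLOR_RGB2HSV);return ((h[...,0]>100)&(h[...,0]<130)&(h[...,1]>150)&(h[...,2]>50)).astype(np.uint8)
def white(im):
    a=im.astype(int);return ((a.min(2)>150)&(a.max(2)-a.min(2)<45)).astype(np.uint8)
def rects(c,mask,z,K=None,amin=300):
    K=K or cam(c);out=[]
    for ct in cv2.findContours(mask,cv2.RETR_EXTERNAL,cv2.CHAIN_APPROX_NONE)[0]:
        if cv2.contourArea(ct)<amin: continue
        P=ray(c,ct[:,0],z,K)[:,:2]*1000;(cx,cy),(w,h),a=cv2.minAreaRect(P.astype(np.float32))
        L=a if w>h else a+90
        out.append((cx,cy,max(w,h),min(w,h),(L-90+90)%180-90))  # yaw of own x (deg)
    return out
def toolyaw():
    s=sensors.observe();M=R.from_rotvec(s['tool_rot']).as_matrix();return np.degrees(np.arctan2(M[1,0],M[0,0]))
def go(x,y,yawY=None):
    """world target (m) -> tool-axis mm with the CURRENT orientation, and turn about tool z to bring tool y onto yawY (deg, mod 180)"""
    s=sensors.observe();M=R.from_rotvec(s['tool_rot']).as_matrix();p=np.array(s['position'])
    d=M.T@(np.array([x,y,p[2]])-p)*1000
    t=None
    if yawY is not None:
        cur=np.degrees(np.arctan2(M[1,1],M[0,1]));t=-((yawY-cur+90)%180-90)
    print('clock',s['clock'],'pos',p,'shift mm',d,'turn toolz',t,'F',s['contact_force'],'w',s['width'])
E
python3 - <<'E'
from h import *
im=vision.camera("top");m=blue(im);m[:140]=0;m[275:]=0
for r in rects("top",m,.021):print('lid',np.array(r))
m=white(im);m[:,:115]=0;m[:,190:]=0;m[:155]=0;m[220:]=0
for r in rects("top",m,.092):print('tub',np.array(r))
go(.626,-.085,0)
E
```

```text
lid [ 431.7758 -334.5462  137.541    96.1903   -5.8756]
lid [ 437.6008 -126.0142  136.3816   95.9849    6.2326]
lid [623.5591 -85.6826 136.0762  97.5051  16.9535]
tub [608.9889 130.4016 128.3773  87.485   15.0515]
clock 0.85 pos [ 0.2207 -0.5579  0.2226] shift mm [ 550.8426 -290.563     0.0215] turn toolz -68.40883243676024 F [-0.8127  0.4234 -0.4917] w 0.9955234149251738
```

```bash
python3 -m creep '[45.7,-24.2,0,0,0,0, 45.7,-24.2,0,0,0,0, 45.7,-24.2,0,0,0,0, 45.7,-24.2,0,0,0,0, 45.7,-24.2,0,0,0,0, 45.7,-24.2,0,0,0,0, 45.7,-24.2,0,0,0,0, 45.7,-24.2,0,0,0,0, 45.7,-24.2,0,0,0,0, 45.7,-24.2,0,0,0,0, 45.7,-24.2,0,0,0,0, 45.7,-24.2,0,0,0,0]' 60 15
python3 -m creep '[0,0,8,0,0,-10.6, 0,0,8,0,0,-10.6, 0,0,8,0,0,-10.6, 0,0,8,0,0,-10.6, 0,0,8,0,0,-10.6, 0,0,8,0,0,-10.6, 0,0,8,0,0,-10.6, 0,0,8,0,0,-10.6, 0,0,0,0,0,0, 0,0,0,0,0,0]'
python3 - <<'E'
from h import *
go(.6236,-.0857,17)
K=cam("wrist");im=vision.camera("wrist");cv2.imwrite('pics/w1.png',im[:,:,::-1])
for r in rects("wrist",blue(im),.021,K):print('lid',np.array(r))
for d in spot_point("wrist","lid_q_mid"):print(d['score'],np.array(d['location']))
print(proj("wrist",[[.6236,-.0857,.051],[.6236,-.0857,.021]],K))
E
```

```text
clock: 2.35
position: [0.6249, -0.0846, 0.2228]
tool_rot: [3.086, 0.589, 0.0]
contact_force: [-0.1, -0.4, 0.2]
width: 0.602
grasp_force: 0.0
clock: 3.6
position: [0.624, -0.0861, 0.159]
tool_rot: [1.886, 2.512, 0.0]
contact_force: [-0.2, 0.4, 0.9]
width: 0.601
grasp_force: 0.0
clock 3.6 pos [ 0.624  -0.0861  0.159 ] shift mm [ 0.5049 -0.2904 -0.0001] turn toolz -0.8144974341882119 F [-0.1791  0.3642  0.933 ] w 0.6007293971645721
lid [ 421.5882 -277.3084   56.5736   54.8909   83.8431]
lid [626.5608 -84.0103 137.3753  96.1602  16.5558]
lid [ 442.7214 -123.6579  138.1305  102.974     6.0951]
0.87 [ 0.6224 -0.0828  0.026 ]
[[253.6708 186.3917]
 [253.777  178.3346]]
```

View pics/w1.png

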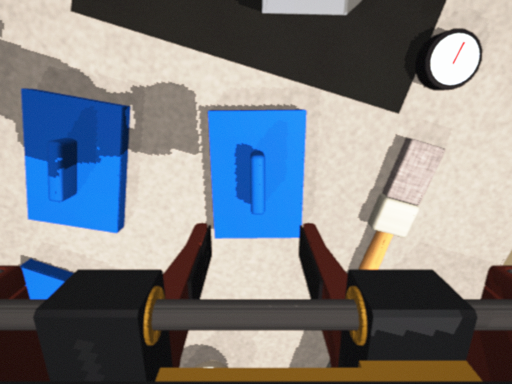

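The wrist view shows lid q's handle at (258,182), aligned with the tool. I grip it and release it, which centres it, then look again to learn the camera bias.

```bash
python3 -m creep '[0.5,1,44,0,0,-0.4, 0.5,1,44,0,0,-0.4, 0,0,44,0,0,0, 0,0,0,0,0,0, 0,0,0,0,0,0, 0,0,0,0,0,0, 0,0,0,0,0,0]' 60 15
python3 -m creep '[0,0,0,0,0,0, 0,0,0,0,0,0, 0,0,0,0,0,0, 0,0,0,0,0,0, 0,0,0,0,0,0]' 5 15
python3 -m creep '[0,0,0,0,0,0, 0,0,0,0,0,0, 0,0,0,0,0,0, 0,0,-44,0,0,0, 0,0,-44,0,0,0, 0,0,-44,0,0,0, 0,0,0,0,0,0, 0,0,0,0,0,0]' 60
python3 - <<'E'
from h import *
go(.61,.1315,15)
K=cam("wrist");im=vision.camera("wrist")
for r in rects("wrist",blue(im),.021,K,3000):print('lid',np.array(r))
E
```

```text
clock: 4.58
position: [0.6261, -0.0847, 0.0279]
tool_rot: [1.864, 2.527, 0.001]
contact_force: [0.3, 0.4, 0.0]
width: 0.6
grasp_force: 0.0
clock: 5.2
position: [0.6254, -0.0845, 0.0266]
tool_rot: [-1.864, -2.528, -0.0]
contact_force: [0.1, -0.5, 0.3]
width: 0.158
grasp_force: 15.0
clock: 6.2
position: [0.6249, -0.0844, 0.1582]
tool_rot: [-1.864, -2.528, 0.0]
contact_force: [-0.9, -0.0, -1.1]
width: 0.598
grasp_force: 0.0
clock 6.2 pos [ 0.6249 -0.0844  0.1582] shift mm [210.7024  49.5434   0.0627] turn toolz 2.1879767321968586 F [-0.9129 -0.0433 -1.0934] w 0.5975999955388319
lid [626.3223 -83.5164 136.6906  98.5627  17.1577]
lid [ 442.5717 -123.6122  138.0932  102.8184    6.0294]
```

```bash
python3 -m creep '[42.2,10,-18,0,0,0, 42.2,10,-18,0,0,0, 42.2,10,-18,0,0,0, 42.2,10,-17,0,0,0, 42,9.6,0,0,0,2.2, 0,0,0,0,0,0, 0,0,0,0,0,0]'
python3 - <<'E'
from h import *
go(.61,.1315,15)
K=cam("wrist");im=vision.camera("wrist");cv2.imwrite('pics/w2.png',im[:,:,::-1])
for r in rects("wrist",white(im),.092,K,3000):print('tub',np.array(r))
for d in spot_point("wrist","tub_rim"):print(d['score'],np.array(d['location']))
E
```

```text
clock: 7.12
position: [0.6097, 0.1309, 0.2281]
tool_rot: [-1.911, -2.492, 0.004]
contact_force: [0.5, -0.2, 0.5]
width: 0.602
grasp_force: 0.0
clock 7.125 pos [0.6097 0.1309 0.2281] shift mm [ 0.4767  0.387  -0.0012] turn toolz 0.0407782455943817 F [ 0.5337 -0.2252  0.5052] w 0.6021193293812572
tub [653.1876 -86.8774 163.9204  55.4118 -74.8488]
tub [610.2114 136.3075 125.5972  88.6574  15.0551]
tub [455.6093  39.3314 235.7518 204.9104   0.7354]
tub [777.9329 198.5564 278.5269 172.737    6.3939]
tub [401.6322 221.3993 101.9211  73.1095  89.8954]
0.65 [0.6125 0.1344 0.0903]
```

View pics/w2.png

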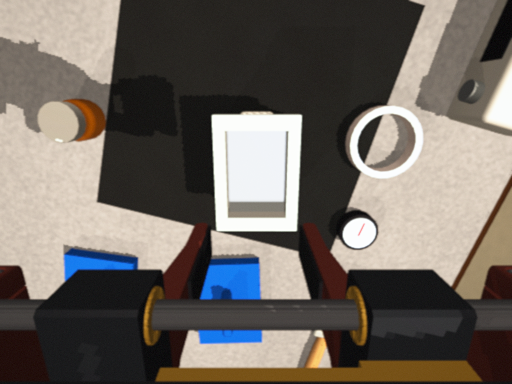

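The tub's rim runs from x=212 to 301 and y=115 to 231, centred near (257,172). The catch shows at the top, around y=112. I refine the edges without the catch.

```bash
cat >> h.py <<'E'
def edges(mask,yaw,c0,z,K):
    """box edges of the component near c0 (mm), in axes x=yaw,y=yaw+90; returns centre, sizes from line medians"""
    n,lab,st,_=cv2.connectedComponentsWithStats(mask)
    u=proj("wrist",[c0[0]/1e3,c0[1]/1e3,z],K)[0]
    cts=[c for c in cv2.findContours(mask,cv2.RETR_EXTERNAL,cv2.CHAIN_APPROX_NONE)[0] if cv2.contourArea(c)>3000 and cv2.pointPolygonTest(c,(float(u[0]),float(u[1])),False)>=0]
    P=ray("wrist",cts[0][:,0],z,K)[:,:2]*1e3-np.array(c0);t=np.radians(yaw);ex=np.array([np.cos(t),np.sin(t)]);ey=np.array([-ex[1],ex[0]])
    a,b=P@ex,P@ey
    x1=np.median(a[(a>30)&(abs(b)<40)]);x0=np.median(a[(a<-30)&(abs(b)<40)])
    s=(abs(a)>17)&(abs(a)<37);y1=np.median(b[s&(b>45)]);y0=np.median(b[s&(b<-45)])
    fx=np.polyfit(b[(a>30)&(abs(b)<40)],a[(a>30)&(abs(b)<40)],1)[0],np.polyfit(b[(a<-30)&(abs(b)<40)],a[(a<-30)&(abs(b)<40)],1)[0]
    c=np.array(c0)+ex*(x0+x1)/2+ey*(y0+y1)/2
    p=np.array(sensors.observe()['position'])[:2]*1e3;M=R.from_rotvec(sensors.observe()['tool_rot']).as_matrix()[:2,:2]
    print('centre',c,'size',x1-x0,y1-y0,'yaw',yaw-np.degrees(np.arctan(np.mean(fx))),'rel TCP in tool xy',M.T@(c-p),'TCP',p,'toolyaw',toolyaw())
E
python3 - <<'E'
from h import *
K=cam("wrist");im=vision.camera("wrist");edges(white(im),15,(610.2,135.5),.092,K)
E
python3 -m creep '[-42.2,-10,0,0,0,-2.2, -42.2,-10,18,0,0,0, -42.2,-10,18,0,0,0, -42.2,-10,18,0,0,0, -42.2,-10,17,0,0,0, 0,0,0,0,0,0, 0,0,0,0,0,0]'
python3 - <<'E'
from h import *
K=cam("wrist");im=vision.camera("wrist");edges(blue(im),17,(626,-84),.021,K)
go(.6254,-.0845,17)
E
```

```text
centre [610.4636 135.2969] size 87.6030128240196 123.16857914876466 yaw 15.163775164291057 rel TCP in tool xy [4.9515 1.384 ] TCP [610.4008 130.156 ] toolyaw 104.91650372659761
clock: 8.15
position: [0.6233, -0.0855, 0.1586]
tool_rot: [-1.866, -2.526, -0.0]
contact_force: [-0.3, 0.3, 0.4]
width: 0.601
grasp_force: 0.0
centre [625.9776 -84.2015] size 95.04684626898386 136.86447992492356 yaw 17.07135671397216 rel TCP in tool xy [-0.1969  2.5544] TCP [623.4788 -84.7668] toolyaw 107.15753459870433
clock 8.2 pos [ 0.6235 -0.0848  0.159 ] shift mm [-0.3118  1.9144  0.0006] turn toolz 0.15752574514982598 F [-0.3292  0.2883  0.9662] w 0.6005972860534877
```

```bash
python3 -m creep '[0,0.8,44,0,0,0, 0,0.6,44,0,0,0, 0,0,44,0,0,0, 0,0,0,0,0,0, 0,0,0,0,0,0]' 60 20
python3 -m creep '[0,0,0,0,0,0, 0,0,0,0,0,0, 0,0,0,0,0,0, 0,0,0,0,0,0, 0,0,-40,0,0,0, 0,0,-60,0,0,0, 0,0,-20,0,0,0, 0,0,0,0,0,0, 0,0,0,0,0,0]' 5 20
python3 - <<'E'
from h import *
go(.6093,.1350,15.15)
K=cam("wrist");im=vision.camera("wrist");cv2.imwrite('pics/w3.png',im[:,:,::-1])
E
```

```text
clock: 8.82
position: [0.6256, -0.084, 0.0282]
tool_rot: [1.863, 2.529, 0.001]
contact_force: [-0.5, -0.3, 0.2]
width: 0.601
grasp_force: 0.0
clock: 9.95
position: [0.6237, -0.0843, 0.1452]
tool_rot: [-1.863, -2.527, 0.001]
contact_force: [-1.2, 0.3, -0.6]
width: 0.157
grasp_force: 20.0
clock 9.95 pos [ 0.6237 -0.0843  0.1452] shift mm [213.7228  51.058    0.1777] turn toolz 2.037122715082191 F [-1.1888  0.2849 -0.6089] w 0.15746406883236774
```

View pics/w3.png

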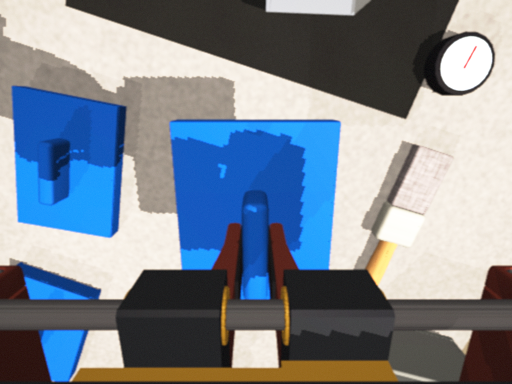

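Lid q is held square. I carry it above the tub.

```bash
python3 -m creep '[30,7.2,-10,0,0,0, 42,10,0,0,0,0, 42,10,0,0,0,0, 42,10,0,0,0,0, 42,10,0,0,0,0, 15.7,3.9,0,0,0,2, 0,0,0,0,0,0, 0,0,0,0,0,0, 0,0,0,0,0,0]'
python3 - <<'E'
from h import *
import time
for i in range(4): go(.6093,.1350,15.15); vision.camera("wrist")
E
```

```text
clock: 11.12
position: [0.6104, 0.1336, 0.1563]
tool_rot: [-1.909, -2.494, 0.001]
contact_force: [-0.7, 0.0, -0.9]
width: 0.159
grasp_force: 20.0
clock 11.125 pos [0.6104 0.1336 0.1563] shift mm [ 1.6219 -0.6991  0.0005] turn toolz -0.009641762361255246 F [-0.7179  0.0346 -0.9069] w 0.15854330807216577
clock 11.175 pos [0.6105 0.1337 0.1564] shift mm [ 1.5627 -0.822   0.0004] turn toolz -0.01692648611950176 F [ 0.2332  0.218  -1.973 ] w 0.15879800131455932
clock 11.225 pos [0.6105 0.1338 0.1566] shift mm [ 1.4786 -0.8784  0.0003] turn toolz -0.018157562776011105 F [ 0.5102 -0.4589 -1.2065] w 0.1548327102763923
clock 11.275 pos [0.6106 0.1339 0.1567] shift mm [ 1.3681 -0.9921  0.    ] turn toolz -0.013260904382136118 F [-0.2268  0.7885 -0.2085] w 0.15795437730819772
```

```bash
python3 -m creep '[1.4,-0.7,10,0,0,0, 0,0,18,0,0,0, 0,0,5,0,0,0, 0,0,0,0,0,0]'; for i in 1 2 3; do python3 -m creep '[0,0,2,0,0,0, 0,0,0,0,0,0]'; done
```

```text
clock: 11.82
position: [0.6087, 0.1359, 0.1226]
tool_rot: [-1.907, -2.494, 0.002]
contact_force: [-1.0, 0.5, 0.0]
width: 0.159
grasp_force: 20.0
clock: 12.08
position: [0.6097, 0.136, 0.1219]
tool_rot: [1.908, 2.495, 0.001]
contact_force: [-0.0, -0.3, -0.2]
width: 0.16
grasp_force: 20.0
clock: 12.32
position: [0.6094, 0.1359, 0.1197]
tool_rot: [-1.908, -2.495, -0.0]
contact_force: [-1.2, -0.3, -0.8]
width: 0.157
grasp_force: 20.0
clock: 12.58
position: [0.6093, 0.1359, 0.1175]
tool_rot: [-1.908, -2.495, 0.0]
contact_force: [-0.5, -1.0, -1.6]
width: 0.154
grasp_force: 20.0
```

```bash
for i in 1 2 3; do python3 -m creep '[0,0,2,0,0,0, 0,0,0,0,0,0]'|grep -E 'pos|cont'; done
```

```text
position: [0.6093, 0.1359, 0.1155]
contact_force: [0.3, -0.7, -1.1]
position: [0.6096, 0.1359, 0.114]
contact_force: [0.5, -0.8, 0.7]
position: [0.6097, 0.1359, 0.1139]
contact_force: [-5.5, -1.3, 15.1]
```

It made contact at TCP z 0.114, which suggests 13 mm proud, so a wrong lid. I release it and check with a look.

```bash
python3 -m creep '[0,0,-1,0,0,0, 0,0,0,0,0,0, 0,0,0,0,0,0, 0,0,0,0,0,0]' 60; python3 -m creep '[0,0,-40,0,0,0, 0,0,-40,0,0,0, 0,0,-37,0,0,0, 0,0,0,0,0,0, 0,0,0,0,0,0]'
python3 - <<'E'
from h import *
K=cam("wrist");im=vision.camera("wrist");cv2.imwrite('pics/w4.png',im[:,:,::-1])
edges(blue(im),15,(610,135.5),.108,K);edges(blue(im),15,(610,135.5),.104,K)
for d in spot_point("wrist","lid_q_mid"):print(d['score'],np.array(d['location']))
vision.camera("scene")
for d in spot_point("scene","lid_q_mid"):print(d['score'],np.array(d['location']))
for d in spot_point("scene","tub_rim"):print('tub',d['score'],np.array(d['location']))
E
```

```text
clock: 13.82
position: [0.6093, 0.1359, 0.1123]
tool_rot: [-1.908, -2.495, 0.0]
contact_force: [-0.2, 0.2, 1.0]
width: 0.571
grasp_force: 0.0
clock: 14.45
position: [0.6088, 0.1358, 0.2288]
tool_rot: [-1.908, -2.495, 0.001]
contact_force: [-0.4, -0.8, 0.1]
width: 0.599
grasp_force: 0.0
centre [609.9395 136.9926] size 96.86495700367584 135.50746162825303 yaw 15.242914498184218 rel TCP in tool xy [0.7792 1.7666] TCP [608.4387 135.7777] toolyaw 105.18706416853499
centre [610.3797 135.3979] size 98.25512760034565 138.4994144183657 yaw 15.254388805533528 rel TCP in tool xy [-0.8751  1.7737] TCP [608.4387 135.7777] toolyaw 105.18706416853499
0.74 [0.606  0.1369 0.109 ]
0.91 [0.61   0.1332 0.1084]
```

View pics/w4.png

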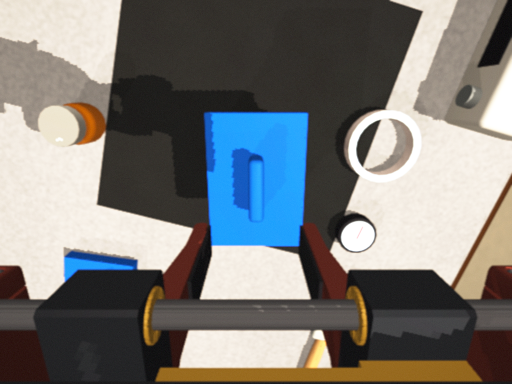

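Lid q lies level and square on the rim, centred near (256,178). It has been let go of, so a press test is allowed and settles whether it fits.

```bash
python3 -m creep '[0,0,20,0,0,0, 0,0,40,0,0,0, 0,0,22,0,0,0, 0,0,0,0,0,0, 0,0,0,0,0,0]' 0|grep -E 'pos|cont|wid'; for i in 1 2 3 4; do python3 -m creep '[0,0,2,0,0,0, 0,0,0,0,0,0]'|grep -E 'pos|cont'; done
```

```text
position: [0.61, 0.136, 0.1483]
contact_force: [1.0, 0.1, 0.7]
width: 0.07
position: [0.6099, 0.136, 0.1465]
contact_force: [0.6, 0.3, 0.5]
position: [0.6094, 0.1359, 0.1437]
contact_force: [-0.0, 0.6, -0.3]
position: [0.6093, 0.1359, 0.1415]
contact_force: [0.4, -0.6, 0.3]
position: [0.6093, 0.1359, 0.1394]
contact_force: [0.0, -1.1, -0.0]
```

```bash
for i in 1 2 3; do python3 -m creep '[0,0,1.5,0,0,0, 0,0,0,0,0,0]'|grep -E 'pos|cont'; done
```

```text
position: [0.6093, 0.1359, 0.138]
contact_force: [-0.6, -0.6, 0.2]
position: [0.6093, 0.1359, 0.1365]
contact_force: [-0.1, -0.3, 0.0]
position: [0.6096, 0.1359, 0.1364]
contact_force: [-2.1, 0.0, 7.9]
```

```bash
for i in 1 2; do python3 -m creep '[0,0,1.2,0,0,0, 0,0,0,0,0,0, 0,0,0,0,0,0]'|grep -E 'pos|cont'; done
```

```text
position: [0.6097, 0.136, 0.1363]
contact_force: [-4.4, -0.3, 15.5]
position: [0.6098, 0.136, 0.1362]
contact_force: [-6.8, -1.9, 22.5]
```

There is no snap at 22 N, so q is a wrong lid and the rim is at about 0.090. I put q back where it came from.

```bash
python3 -m creep '[0,0,-30,0,0,0, 0,0,0,0,0,0, 0,0,0,0,0,0, 0,0,20,0,0,0, 0,0,30,0,0,0, 0,0,0,0,0,0, 0,0,0,0,0,0]' 60|grep -E 'pos|cont|wid'
python3 -m creep '[0,0,0,0,0,0, 0,0,0,0,0,0, 0,0,0,0,0,0, 0,0,0,0,0,0, 0,0,-20,0,0,0, 0,0,-25,0,0,0]' 5 20
python3 -m creep '[-43.4,-8.3,0,0,0,0, -43.4,-8.3,0,0,0,0, -43.4,-8.3,0,0,0,0, -43.4,-8.3,0,0,0,0, -43.4,-8.1,0,0,0,0, 0,0,30,0,0,0, 0,0,50,0,0,0, 0,0,40,0,0,0, 0,0,6,0,0,0, 0,0,0,0,0,0, 0,0,0,0,0,0]'
```

```text
position: [0.6094, 0.1359, 0.1127]
contact_force: [0.6, 0.4, 0.0]
width: 0.602
clock: 19.45
position: [0.6086, 0.1358, 0.1575]
tool_rot: [-1.907, -2.494, 0.002]
contact_force: [0.3, 1.1, -0.9]
width: 0.16
grasp_force: 20.0
clock: 20.82
position: [0.6281, -0.0846, 0.0336]
tool_rot: [1.906, 2.493, 0.002]
contact_force: [0.7, 0.6, -0.3]
width: 0.156
grasp_force: 20.0
```

```bash
for i in 1 2 3; do python3 -m creep '[0,0,1.5,0,0,0, 0,0,0,0,0,0]'|grep -E 'pos|cont'; done
```

```text
position: [0.6269, -0.0844, 0.031]
contact_force: [-0.6, -0.1, -1.0]
position: [0.6267, -0.0844, 0.029]
contact_force: [0.2, 0.6, 0.4]
position: [0.6268, -0.0844, 0.0289]
contact_force: [-4.1, 1.1, 13.1]
```

```bash
python3 -m creep '[0,0,-1.5,0,0,0, 0,0,0,0,0,0, 0,0,0,0,0,0, 0,0,0,0,0,0, 0,0,-30,0,0,0, 0,0,-50,0,0,0, 0,0,-50,0,0,0]' 60|grep -E 'pos|wid'
python3 -m creep '[2,-38.2,0,0,0,0, 2,-38.2,0,0,0,0, 2,-38.2,0,0,0,0, 2,-38.2,0,0,0,0, 2,-38.2,0,0,0,0, 0,0,0,0,0,9.2, 0,0,0,0,0,0, 0,0,0,0,0,0]'
python3 - <<'E'
from h import *
K=cam("wrist");im=vision.camera("wrist");cv2.imwrite('pics/w5.png',im[:,:,::-1])
for r in rects("wrist",blue(im),.021,K,3000):print('lid',np.array(r))
edges(blue(im),6,(440,-124.5),.021,K)
E
```

```text
position: [0.626, -0.0842, 0.1596]
width: 0.6
clock: 23.45
position: [0.44, -0.1248, 0.1588]
tool_rot: [2.098, 2.338, 0.0]
contact_force: [0.5, -0.8, 0.6]
width: 0.596
grasp_force: 0.0
lid [ 438.994  -124.5007  137.0135   96.235     6.1035]
lid [623.8943 -85.2923 137.8974 103.1274  15.1503]
centre [ 439.0306 -124.5135] size 95.15491332631925 137.03256216952332 yaw 5.983903154952046 rel TCP in tool xy [ 0.3661 -0.9246] TCP [ 439.9891 -124.7785] toolyaw 96.14260303875709
```

```bash
python3 -m creep '[0.3,-1.2,44,0,0,0, 0,-1.1,44,0,0,0, 0,0,43,0,0,0, 0,0,0,0,0,0, 0,0,0,0,0,0]' 60 20|grep pos
python3 -m creep '[0,0,0,0,0,0, 0,0,0,0,0,0, 0,0,0,0,0,0, 0,0,0,0,0,0, 0,0,-40,0,0,0, 0,0,-60,0,0,0, 0,0,-30,0,0,0, 0,0,0,0,0,0, 0,0,0,0,0,0]' 5 20
python3 - <<'E'
from h import *
go(.6093,.1359,15.15)
E
```

```text
position: [0.438, -0.1248, 0.0285]
clock: 25.25
position: [0.4363, -0.1243, 0.1568]
tool_rot: [-2.101, -2.333, 0.001]
contact_force: [0.0, -0.4, -1.2]
width: 0.16
grasp_force: 20.0
clock 25.25 pos [ 0.4363 -0.1243  0.1568] shift mm [240.7345 199.2036  -0.0608] turn toolz -9.164124672768438 F [ 0.0095 -0.3591 -1.1575] w 0.1597344819963381
```

```bash
python3 -m creep '[34.4,28.5,0,0,0,0, 34.4,28.5,0,0,0,0, 34.4,28.5,0,0,0,0, 34.4,28.5,0,0,0,0, 34.4,28.5,0,0,0,0, 34.4,28.5,0,0,0,0, 34.4,28.2,0,0,0,0, 0,0,0,0,0,-9.2, 0,0,0,0,0,0, 0,0,0,0,0,0, 0,0,0,0,0,0]'
python3 - <<'E'
from h import *
for i in range(3): go(.6093,.1359,15.15);vision.camera("top")
E
```

```text
clock: 26.62
position: [0.6097, 0.135, 0.1573]
tool_rot: [-1.911, -2.493, 0.001]
contact_force: [-0.2, 0.5, -0.9]
width: 0.159
grasp_force: 20.0
clock 26.625 pos [0.6097 0.135  0.1573] shift mm [ 0.9419 -0.1135  0.0003] turn toolz -0.09951916299011998 F [-0.2042  0.5329 -0.9495] w 0.15883169243822592
clock 26.675 pos [0.6098 0.1351 0.1575] shift mm [ 0.9416 -0.2955  0.0003] turn toolz -0.07718301859563326 F [-0.3113 -1.0062 -0.3513] w 0.15782174690701634
clock 26.725 pos [0.61   0.1351 0.1577] shift mm [ 0.9364 -0.4433  0.0002] turn toolz -0.05510231468628035 F [ 0.2707  0.2364 -0.3544] w 0.15847413469350533
```

```bash
python3 -m creep '[0.7,-0.2,15,0,0,0, 0,0,22,0,0,0, 0,0,0,0,0,0, 0,0,0,0,0,0]'|grep -E 'pos|cont'; for i in 1 2 3 4 5; do python3 -m creep '[0,0,1.5,0,0,0, 0,0,0,0,0,0]'|grep -E 'pos|cont'; done
```

```text
position: [0.6097, 0.1362, 0.1208]
contact_force: [0.1, 0.3, -0.8]
position: [0.61, 0.1363, 0.1198]
contact_force: [-0.2, 0.3, -1.3]
position: [0.6097, 0.1363, 0.1178]
contact_force: [-0.2, 0.5, -0.6]
position: [0.6096, 0.1363, 0.1161]
contact_force: [0.3, -0.0, -1.2]
position: [0.6098, 0.1361, 0.1147]
contact_force: [0.2, 0.1, -1.1]
position: [0.6101, 0.136, 0.1138]
contact_force: [-1.1, -1.0, 4.2]
```

```bash
python3 -m creep '[0,0,0,0,0,0, 0,0,0,0,0,0, 0,0,0,0,0,0, 0,0,-20,0,0,0, 0,0,-20,0,0,0, 0,0,0,0,0,0]' 60|grep -E 'pos|cont|wid'; python3 -m creep '[0,0,0,0,0,0, 0,0,0,0,0,0, 0,0,0,0,0,0, 0,0,10,0,0,0, 0,0,0,0,0,0]' 0|grep -E 'clock|pos|cont|wid';  for i in 1 2 3 4; do python3 -m creep '[0,0,1.5,0,0,0, 0,0,0,0,0,0]'|grep -E 'pos|cont'; done
```

```text
position: [0.6111, 0.1364, 0.1547]
contact_force: [-1.1, -1.7, -0.3]
width: 0.599
clock: 29.9
position: [0.6088, 0.1361, 0.1419]
contact_force: [0.0, 0.1, -0.1]
width: 0.073
position: [0.6098, 0.1363, 0.1417]
contact_force: [0.2, 0.5, -0.2]
position: [0.6097, 0.1362, 0.1403]
contact_force: [-0.3, 1.0, 0.7]
position: [0.6097, 0.1362, 0.1387]
contact_force: [0.0, 0.3, 0.9]
position: [0.6097, 0.1362, 0.1371]
contact_force: [0.1, -0.2, -0.1]
```

```bash
for i in 1 2 3 4; do python3 -m creep '[0,0,1.3,0,0,0, 0,0,0,0,0,0]'|grep -E 'pos|cont'; done
```

```text
position: [0.6097, 0.1362, 0.1359]
contact_force: [-0.6, -1.0, -0.2]
position: [0.6097, 0.1362, 0.1346]
contact_force: [0.7, -0.8, 0.1]
position: [0.6097, 0.1362, 0.1333]
contact_force: [-0.3, 0.1, -0.3]
position: [0.6101, 0.1363, 0.1325]
contact_force: [0.2, 0.6, 3.5]
```

Contact comes at 0.1325, 3.7 mm lower than for q, so r sits on the catches and is the fitting lid. It was released beforehand, so I press on.

```bash
for i in 1 2 3; do python3 -m creep '[0,0,1.2,0,0,0, 0,0,0,0,0,0, 0,0,0,0,0,0]'|grep -E 'pos|cont'; done
```

```text
position: [0.6106, 0.1364, 0.1321]
contact_force: [-2.4, 0.2, 8.0]
position: [0.611, 0.1365, 0.1314]
contact_force: [-1.1, 0.5, 9.8]
position: [0.6111, 0.1364, 0.1299]
contact_force: [-0.8, 0.6, 8.5]
```

Lid r is yielding past the catches, so I continue.

```bash
for i in 1 2 3 4 5; do python3 -m creep '[0,0,1.4,0,0,0, 0,0,0,0,0,0, 0,0,0,0,0,0]'|grep -E 'pos|cont'; done
```

```text
position: [0.6106, 0.1364, 0.1278]
contact_force: [0.8, -0.1, 3.7]
position: [0.6101, 0.1362, 0.1257]
contact_force: [1.0, 0.5, 3.1]
position: [0.6086, 0.1363, 0.1235]
contact_force: [-0.4, 0.4, -0.4]
position: [0.6088, 0.1363, 0.1233]
contact_force: [-3.2, -0.2, 7.4]
position: [0.6088, 0.1363, 0.1233]
contact_force: [-6.3, -1.0, 16.9]
```

Stopped at 0.1233, 13 mm below the wrong-lid height, so it is home. I back off and verify.

```bash
python3 -m creep '[0,0,-20,0,0,0, 0,0,-50,0,0,0, 0,0,-35,0,0,0, 0,0,0,0,0,0, 0,0,0,0,0,0]'
python3 - <<'E'
from h import *
K=cam("wrist");im=vision.camera("wrist");edges(blue(im),15,(610.3,135.3),.093,K)
im=vision.camera("scene");cv2.imwrite('pics/s2.png',im[:,:,::-1])
for t in("lid_p_mid","lid_q_mid","lid_r_mid"):
  for d in spot_point("scene",t):print(t,d['score'],np.array(d['location']))
E
```

```text
clock: 35.52
position: [0.6088, 0.1362, 0.2253]
tool_rot: [-1.907, -2.494, 0.002]
contact_force: [-0.2, -0.6, -0.4]
width: 0.008
grasp_force: 0.0
centre [611.1681 136.0327] size 97.53741799912734 136.77115858890335 yaw 15.11386561296482 rel TCP in tool xy [-0.7877  2.5758] TCP [608.4759 136.118 ] toolyaw 105.18851930057463
lid_p_mid 0.56 [ 0.4291 -0.3386  0.0269]
lid_q_mid 0.79 [ 0.6268 -0.087   0.024 ]
lid_r_mid 0.76 [0.612  0.1351 0.0986]
```

View pics/s2.png

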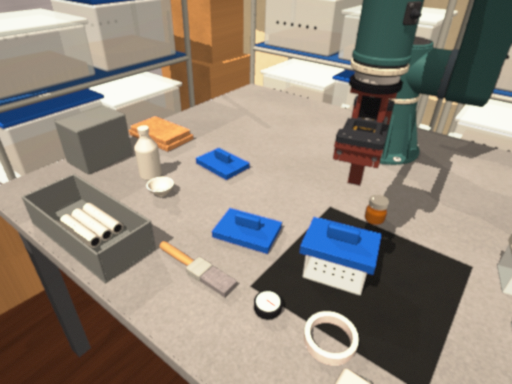

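The scene shows the lid seated level on the tub at about (341,250). Lids p (222,163) and q (247,230) lie flat with handles up, and nothing else has moved.

```bash
python3 -c "
from plant import job_done
print(job_done())"
```

```text
the job is handed in; nothing more can be done
None
```

Lid r was the one that fits: I laid it loose on the rim, let go, and pressed it down until it snapped home level. Lid q did not fit and is back on the table, lid p was never touched, both lie flat with handles up, and the job was handed in at about 36 s (no verdict was returned).

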